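# Air the covered pad dish and close it again

## Robot

A 6-joint arm with a two-finger parallel gripper is mounted at the origin on the work surface. World frame = base frame: x ahead of the robot, y to its left, z up, the work surface at z = 0. Lengths are in mm, angles in rad, forces in N, time in s.
With the tool pointing down it reaches from about 275 to 750 mm from the base axis. Payload 10.2 kg.
Tool frame: the origin (TCP) lies on the centre line of the jaws, within the pads' length; the fingertips stand 8 mm ahead of it and the grasp point (between the pads) lies 11 mm behind it; x points along the fingers, y is the direction in which the jaws open and shut, and the axes are right-handed (so a half turn about x gives the same grasp; the last joint's range is limited). The gripper opens to 85 mm and grips with 20 to 120 N. Pads are 22 mm wide; open, the fingers measure 114 mm over their backs; the gripper's body (76 mm by 85 mm) begins 54 mm behind the grasp point. The pads swing forward as they close: fully open they stand 13 mm farther back than shut.
Start: joints at [-1.541, 0.313, 1.498, -0, 1.331, -0.223], TCP at [131.297, -508.323, 239.294] pointing down, gripper open.
Joint ranges: [-2.94, 2.94], [-0.97, 2.17], [0.19, 2.56], [-1.23, 4.37], [0.02, 3.11], [-2.88, 2.88]. Speed limits (rad/s): [2.39, 2.39, 3.01, 3.14, 3.14, 3.14].

## Interface

Orientations are given as a unit quaternion [w, x, y, z].
In Python, from rig import ctrl, vision, workorder gives the robot as it stands. The module is installed in compiled form; this text tells all that it offers.
- The arm moves only by the shell command python3 -m jog 'ROWS' [OPENING] [FORCE]. ROWS is JSON, a list that holds one entry, the list of rows, each a list of 6 numbers: the shift along the tool's x, y, z in m, then the turn, a rotation vector about the tool's x, y, z in rad. A call has 1 to 12 rows; each row shifts and turns the commanded pose from where the row before left it, along the tool's axes as they then stand; what a row does not reach is not made up. A row lasts 1/8 s, in which the tool goes at most 62.5 mm and 10.7 degrees, less where a joint would pass 70% of its speed; a pose out of reach is approached as far as the arm can. A call is refused whole if a number of a shift passes 0.0625 or a number of a turn 0.188, either way. A call with a gripper value outside its range is refused whole. OPENING is the closure in counts, from 0 (fully open) to 255 (shut), set as the call begins (- or left out, the last holds). The fingers move at their own pace and stop on an object; FORCE is the grip in N (left out, the last holds). Time passes only in rows, so rows that do not move let the fingers close. It gives the time, the measured TCP pose, the force and the opening at its end, in the units of the state.
- ctrl.sense(): the state, without advancing time (a new reading comes with each control period).
- vision.capture(name): name is "scene" or "top" or "wrist"; returns a dict with "image" (480x640x3 uint8, red, green, blue), "mtx" (3x3 intrinsics, pixels), "k1" (the pictures are not rectified: a ray, as slopes to the right and down, at radius r is drawn at 1 + k1 r^2 times it, then the intrinsics apply), "R" (3x3) and "t" (3): a world point X has camera coordinates R X + t; the wrist camera has in their place "hand_eye" (4x4, takes a point from camera to tool coordinates, whose origin is the TCP and whose axes are the tool frame's). Camera axes: x right, y down, z forward; pixel columns grow to the right and rows downward; lengths in mm; the calibration is good to about 2 mm. A picture is of the moment at which its call begins: read the wrist's pose just before it. There is no depth.
- workorder.finish_job(): hands the job in, once; it reports no verdict.
The state is a dict: "time_s": time; "joints": joint angles; "dq": joint speeds; "tau": joint torques, N m; "eef_pos": TCP position; "ee_rot": TCP orientation; "force": force on the tool from outside, world axes, zero at the start; "wrist_torque": the same for the moment, N m; "grip_width": opening from 0.0 (shut) to 1.0 (fully open).
Only numpy, scipy, OpenCV 4.12 (cv2) and the standard library are available. Lean on these libraries where they do the work, as an engineer would, in place of code of your own. Each camera call takes 0.05 s, during which the arm holds its last target.

## Task

Air the round covered dish on the blue plate. Slide the catch clear of the lid's lug, pinch the lug and raise that edge of the lid first, with the opposite edge still sitting on the dish, then draw the lid back towards the rest post, set the lug on top of the post and let go, so that the lid stands ajar by itself. Then take the lid by its black knob instead and set it gently back on the dish, centred, flat and fully home with the lug pointing at the rest post again; keep the lid low over the dish throughout and leave the other things where they are.

Things in the scene. Friction and masses are not known exactly. Their poses are not given: they have to be found in the camera images.
- plate: Fixed blue plate 270 x 300 x 12 mm; origin on the table under the dish's centre; x from rest post to dish, y to the side the catch opens to, z up. Post at x = -117 mm. A bridge bar over the lid's far edge (x 36 to 48 mm, posts at y +-62 mm) has its underside 54 mm and top 60 mm above the table, 16 mm over the closed lid's top: the far part of the lid can rise only so much.
- dish (a point): Centre of the mouth of the grey dish fixed on the plate, at rim height, 34 mm above the table: outer diameter 88 mm, wall 4 mm, 22 mm tall. A rubber pad inside reaches 10 mm above the dish's underside. The closed lid's disc lies on the rim, its skirt round the outside with 2.5 mm play all round.
- dish_heel (a point): Fixed point at rim height, 48 mm from the dish's centre towards the plate's +x (bridge side): where lid_heel lies when the lid is closed.
- lid_centre (a point): Centre of the underside of the lid's disc, at dish when closed. Axes: z up out of the lid, x from lug to opposite edge. Loose white plastic lid, about 50 g: disc 100 mm in diameter, 4 mm thick, skirt ring 3.5 mm thick (inner diameter 93 mm) reaching 6 mm below the disc's underside, a flat lug towards -x, a bar knob on top.
- lid_knob (a point): Grip point of the lid's black bar knob: 34 mm long (lid x), 14 mm wide (lid y), standing 28 mm up from the lid's top. The point is on the lid's axis, 19 mm above the lid's top, 9 mm below the knob's top, 23 mm above lid_centre. Pinch it across y.
- lid_lug (a point): Middle of the lug's outer part, half-way through its thickness, 92 mm from the lid's centre towards lid -x. The lug is a flat bar 22 mm wide (y), 8 mm thick, top flush with the lid's top, ending 104 mm from the centre; 18 mm free below it when closed. Pinch it across y. The locked catch blade crosses it 70 to 78 mm from the centre, about 2 mm above.
- lid_heel (a point): Point on the underside plane of the lid's disc at the edge opposite the lug, 48 mm from the lid's centre towards the lid's +x. To draw the lid back, this edge must first rise over the rim by the skirt's 6 mm, straight up or a little towards +x, else the skirt hooks on the dish.
- rest_top (a point): Centre of the top of the square steel rest post (10 x 10 mm), 52 mm above the table. With the lid drawn back some 24 mm the lug's end overlaps the post; the lid then leans at about 0.14 rad, lug on the post and skirt across the dish's side rims, and stays by friction.
- rest: The rest post itself, fixed; origin at its foot on the plate.
- lid: The whole lid; origin on its axis at the skirt's lower edge, 6 mm below lid_centre, axes as there.
- catch (a joint): Sliding catch: 0 = blade over the lug (locked), grows as it slides along the plate's +y, stops at 0.048 m; the lug is clear from 0.028 m. Slides with about 2 N of friction and stays where it is left.
- catch_handle (a point): Middle of the black square handle on the catch (12 x 12 mm, 24 mm tall, top 69 mm above the table); the narrower steel carriage (8 mm in x) is below it. Pinch it across the plate's x, or push it along +y.
- tin: Bystander, to be left alone: white-capped small jar 42 mm wide, 45 mm tall, on the plate; origin at the centre of its underside.
- spacer: Bystander, to be left alone: aluminium ring 48 mm wide, 14 mm tall, on the plate; origin at the centre of its underside.
- stamp: Bystander, to be left alone: rubber printing pad, domed, 44 mm wide, 32 mm tall, on the plate; origin at the centre of its underside.
- thinner: Bystander, to be left alone: bottle 60 mm wide, 110 mm tall, on the table; origin at the centre of its underside.
- cup: Bystander, to be left alone: white cup 72 mm wide, 70 mm tall, on the table; origin at the centre of its underside.
Not all that is in view belongs to the job. What is shaped like the lid but brown, green or turquoise is not meant.

How it is judged:
By the outcome, as a careful person would: the job done as asked, in the order asked, and still so for the second after the job is handed in, with the robot touching nothing.
It also fails if it takes over 64 s, if anything falls off the work surface, if the arm or the gripper's body presses on something with over 40 N, if the wrist force passes 120 N, or if a joint passes its speed limit or range.

## Working session

There is one attempt and no reset: what is moved stays moved. The work goes in short steps, Python scripts to look and compute and a shell command to move; the robot and the scene stay as the last step left them, time stands still between calls to the robot, and variables do not carry over. Pictures are saved under pics/ and viewed, and the job is handed in when it is done.

```bash
mkdir -p pics; ls
python3 - <<'E'
from rig import ctrl, vision
import cv2
s=ctrl.sense(); print(s)
for n in("scene","top"):
    c=vision.capture(n); cv2.imwrite(f"pics/{n}0.png",c["image"][:,:,::-1]); print(n,c["mtx"],c["k1"],c["R"],c["t"])
c=vision.capture("wrist"); cv2.imwrite("pics/w0.png",c["image"][:,:,::-1]); print(c["hand_eye"],c["mtx"],c["k1"])
E
```

```text
pics
{'time_s': 0.0, 'joints': array([-1.54132385e+00,  3.13453353e-01,  1.49844170e+00, -3.45748114e-05,
        1.33098479e+00, -2.23404233e-01]), 'dq': array([-0.00169776, -0.00105614,  0.00061703,  0.00067635,  0.002509  ,
       -0.00026268]), 'tau': array([ 1.08189262e-03, -4.12265217e+01, -2.59742510e+01, -9.03037312e-05,
        4.13282964e-03, -5.90576761e-07]), 'eef_pos': array([ 131.32023243, -508.05618794,  238.73161354]), 'ee_rot': array([ 0.08871616,  0.7014939 ,  0.08962436, -0.70142941]), 'force': array([-0.49726931, -0.81610345, -0.78710904]), 'wrist_torque': array([-0.00490725,  0.01813475, -0.02550008]), 'grip_width': 1.003527271824572}
scene [[525.64553755   0.         324.40627224]
 [  0.         525.64553755 238.78187705]
 [  0.           0.           1.        ]] -0.07304258140045079 [[ 0.85948882  0.51069772  0.02160559]
 [ 0.32238091 -0.50878643 -0.79825242]
 [-0.39667306  0.69305426 -0.60193545]] [-426.41707469 -103.82873579 1340.25417659]
top [[543.41164725   0.         312.77306619]
 [  0.         543.41164725 239.69423611]
 [  0.           0.           1.        ]] -0.06028258805273836 [[ 0.0064142  -0.99995981  0.00626331]
 [-0.97445415 -0.00765649 -0.22445596]
 [ 0.2244949  -0.0046636  -0.97446411]] [-1.11186008e+00  5.12536758e+02  1.41857091e+03]
[[-9.69320624e-04 -2.68675157e-01  9.63230357e-01 -1.33852097e+02]
 [ 9.99999470e-01  7.44195070e-05  1.02708015e-03 -2.88456457e-01]
 [-3.47634050e-04  9.63230842e-01  2.68674942e-01 -6.90768369e+01]
 [ 0.00000000e+00  0.00000000e+00  0.00000000e+00  1.00000000e+00]] [[376.49606212   0.         320.06831309]
 [  0.         376.49606212 239.76063067]
 [  0.           0.           1.        ]] -0.035056594113193146
```

View pics/scene0.png

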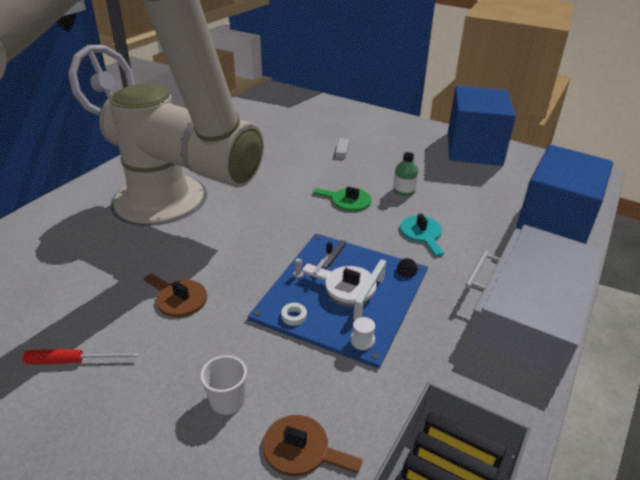

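View pics/top0.png

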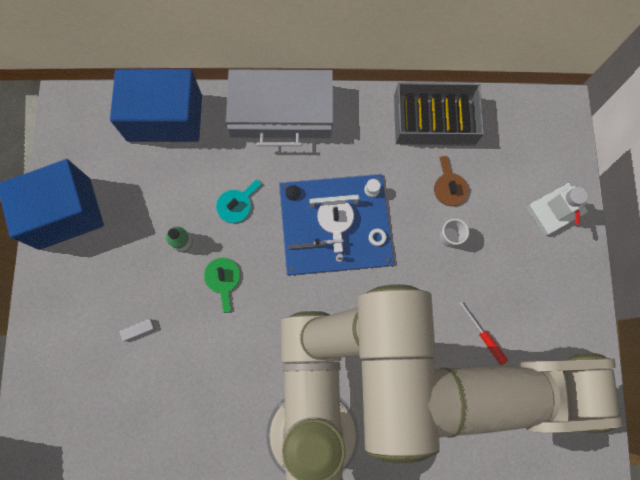

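View pics/w0.png

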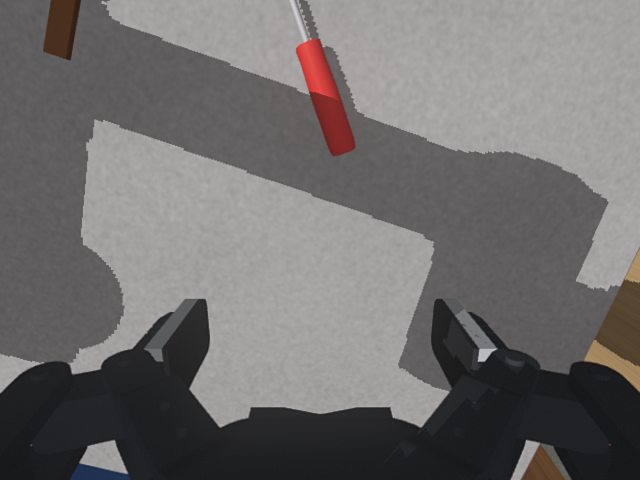

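Run:
```python
import cv2
a=cv2.imread("pics/top0.png")[165:285,270:410]; cv2.imwrite("pics/topc.png",cv2.resize(a,None,fx=5.6,fy=5,interpolation=cv2.INTER_CUBIC)[:600,:790] if 0 else cv2.resize(a,None,fx=5,fy=5,interpolation=cv2.INTER_CUBIC))
a=cv2.imread("pics/scene0.png")[230:365,245:435]; cv2.imwrite("pics/scc.png",cv2.resize(a,None,fx=4,fy=4,interpolation=cv2.INTER_CUBIC))
```

```text
(no output)
```

View pics/topc.png

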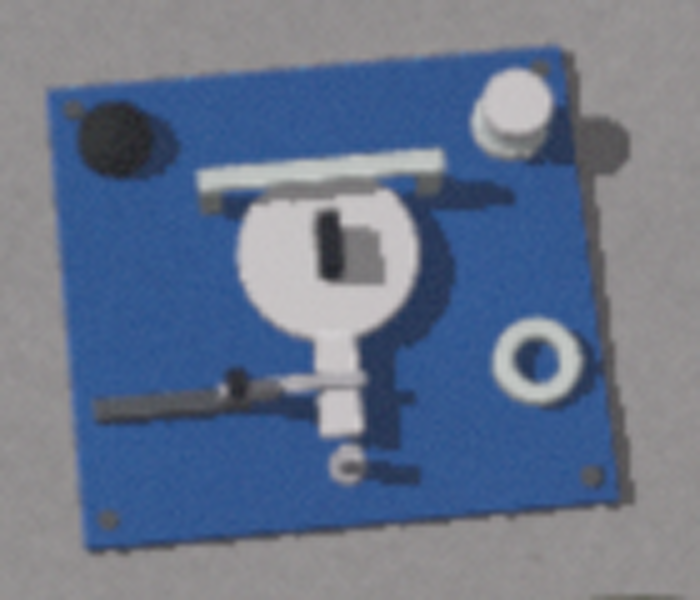

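View pics/scc.png

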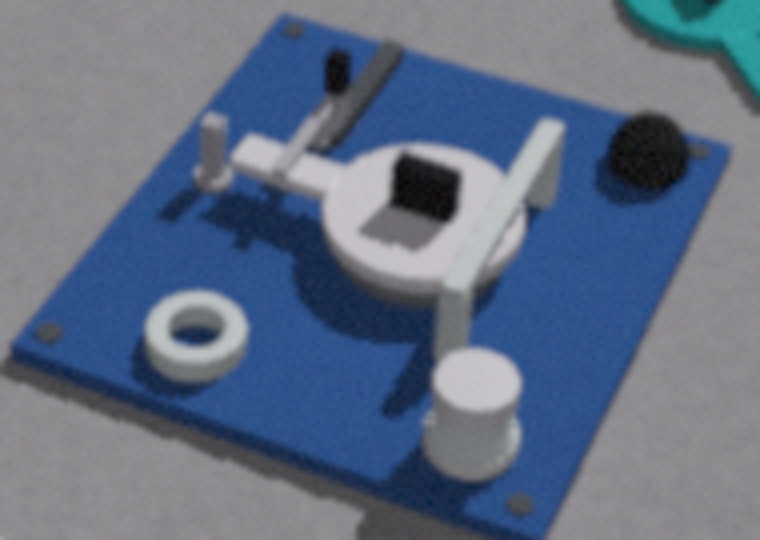

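```bash
cat > h.py <<'E'
import numpy as np, cv2
from scipy.spatial.transform import Rotation as Ro
from rig import ctrl, vision
def q2R(q): return Ro.from_quat([q[1],q[2],q[3],q[0]]).as_matrix()
def cap(n,fn=None):
    s=ctrl.sense(); c=vision.capture(n)
    if n=="wrist":
        H=c["hand_eye"]; T=np.eye(4); T[:3,:3]=q2R(s["ee_rot"]); T[:3,3]=s["eef_pos"]
        W=np.linalg.inv(T@H); c["R"]=W[:3,:3]; c["t"]=W[:3,3]
    c.pop("hand_eye",None)
    if fn: cv2.imwrite(f"pics/{fn}.png",c["image"][:,:,::-1]); np.savez(f"pics/{fn}.npz",**c)
    return c
def load(fn): return dict(np.load(f"pics/{fn}.npz"))
def proj(c,X):
    X=np.atleast_2d(X); P=X@c["R"].T+c["t"]; p=P[:,:2]/P[:,2:]; r2=(p**2).sum(1,keepdims=True)
    p=p*(1+c["k1"]*r2); return p@c["mtx"][:2,:2].T+c["mtx"][:2,2]
def ray(c,uv,z):
    uv=np.atleast_2d(np.float64(uv)); p=cv2.undistortPoints(uv[:,None],c["mtx"],np.array([float(c["k1"]),0,0,0]))[:,0]
    d=np.c_[p,np.ones(len(p))]@c["R"]; o=-c["R"].T@c["t"]
    return o+d*((z-o[2])/d[:,2])[:,None]
def p2w(pose,P):
    x,y,a=pose; P=np.atleast_2d(np.float64(P)); R=np.array([[np.cos(a),-np.sin(a)],[np.sin(a),np.cos(a)]])
    return np.c_[P[:,:2]@R.T+[x,y],P[:,2]]
E
python3 - <<'E'
from h import *
from scipy.optimize import least_squares
t=cap("top","top1"); s=cap("scene","scene1")
tc=np.array([[48,90],[560,47],[617,503],[88,550]])/5+[270,165]
print(ray(t,tc,12))
f=lambda u:np.array(u)/5+[270,165]
print("post",ray(t,f([349,466]),52)); print("handle",ray(t,f([235,378]),69)); print("lidc", ray(t,f([328,250]),38))
g=lambda u:np.array(u)/4+[245,230]
print(ray(s,g([[285,15],[730,150],[15,350]]),12))
print("post",ray(s,g([216,118]),52)); print("handle",ray(s,g([338,55]),69)); print("knob",ray(s,g([430,165]),66))
print("knobT",ray(t,f([326,218]),66),ray(t,f([327,215]),66))
E
```

```text
[[ 689.73716737   98.78406196   12.        ]
 [ 718.59582605 -196.7016227    12.        ]
 [ 451.01627072 -222.39950586   12.        ]
 [ 422.50701384   71.25376997   12.        ]]
post [[463.09301566 -71.05513868  52.        ]]
handle [[507.64255341  -8.82210893  69.        ]]
lidc [[588.31311512 -60.71128192  38.        ]]
[[ 430.67431426   72.80483848   12.        ]
 [ 695.62785187   96.78650864   12.        ]
 [ 461.81542198 -223.96575996   12.        ]]
post [[474.82758933 -67.97699128  52.        ]]
handle [[511.65921088  -8.37445488  69.        ]]
knob [[592.19081472 -57.02489259  66.        ]]
knobT [[598.68597633 -58.32825539  66.        ]] [[600.40198395 -58.88217405  66.        ]]
```

Run:
```python
from h import *
s=ctrl.sense(); R=q2R(s["ee_rot"]); print(R.round(3))
```

```text
[[-0.     0.25  -0.968]
 [ 0.001 -0.968 -0.25 ]
 [-1.    -0.001 -0.   ]]
```

```bash
python3 -m jog '[[[0,-0.027,-0.043,0,0,0],[0,-0.027,-0.043,0,0,0],[0,-0.027,-0.043,0,0,0],[0,-0.027,-0.043,0,0,0],[0,-0.027,-0.043,0,0,0],[0,-0.027,-0.043,0,0,0],[0,-0.027,-0.043,0,0,0],[0,-0.027,-0.043,0,0,0],[0,-0.027,-0.043,0,0,0],[0,-0.027,-0.043,0,0,0],[0,-0.027,-0.043,0,0,0],[0,-0.027,-0.043,0,0,0]]]' 0 30; python3 -m jog '[[[0,0,0,0.156,0,0],[0,0,0,0,0,0],[0,0,0,0,0,0]]]'
python3 - <<'E'
from h import *
print(ctrl.sense()); cap("wrist","w1"); cap("top","top2")
E
```

```text
time_s: 1.75
eef_pos: [550.8, -64.1, 239.2]
ee_rot: [-0.089, -0.701, -0.089, 0.701]
force: [0.5, -0.9, 0.0]
grip_width: 1.002
time_s: 2.12
eef_pos: [549.6, -66.0, 239.4]
ee_rot: [-0.035, -0.706, -0.035, 0.706]
force: [0.2, -0.5, 1.3]
grip_width: 0.997
{'time_s': 2.125, 'joints': array([-3.31093747e-01,  3.76053152e-01,  1.40964508e+00, -3.71556639e-05,
        1.35588141e+00,  1.14080935e+00]), 'dq': array([-0.00398813, -0.00283235, -0.00055998,  0.00122849, -0.00066411,
        0.0088088 ]), 'tau': array([ 3.97450961e-01, -4.41426051e+01, -2.62033010e+01,  1.10496831e-02,
       -3.30781386e-04,  1.99396029e-02]), 'eef_pos': array([549.63784852, -65.9667385 , 239.35986555]), 'ee_rot': array([-0.03496621, -0.7062419 , -0.03493896,  0.70624289]), 'force': array([ 0.18397136, -0.49235596,  1.26392465]), 'wrist_torque': array([ 0.01565359, -0.00015195, -0.0259285 ]), 'grip_width': 0.9971575023338558}
```

View pics/w1.png

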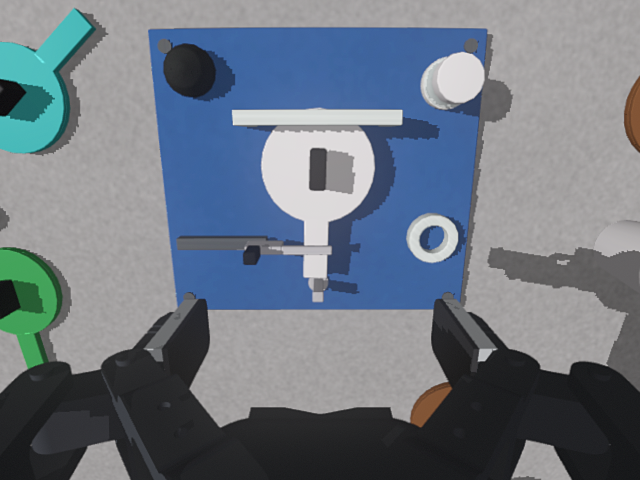

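```bash
cat > ov.py <<'E'
from h import *
def circ(r,z,cx=0,cy=0,n=80):
    a=np.linspace(0,2*np.pi,n); return np.c_[cx+r*np.cos(a),cy+r*np.sin(a),0*a+z]
def rect(x0,x1,y0,y1,z): return np.array([[x0,y0,z],[x1,y0,z],[x1,y1,z],[x0,y1,z],[x0,y0,z]],float)
def overlay(c,pose,crop,sc,fn,items):
    x0,y0,x1,y1=crop
    im=cv2.resize(c["image"][y0:y1,x0:x1,::-1],None,fx=sc,fy=sc,interpolation=cv2.INTER_CUBIC)
    for P,col in items:
        p=(proj(c,p2w(pose,P))-[x0,y0]+.5)*sc
        cv2.polylines(im,[np.int32(p*8)],False,col,1,cv2.LINE_AA,3)
    cv2.imwrite(f"pics/{fn}.png",im)
def closed(): 
    g=(0,255,0);r=(0,0,255)
    return [(circ(50,38),g),(rect(-104,-49,-11,11,38),g),(rect(-17,17,-7,7,66),(255,255,0)),(rect(36,48,-62,62,60),r),(rect(-122,-112,-5,5,52),r),(rect(-80,-68,52,64,69),r)]
E
python3 - <<'E'
from ov import *
c=load("w1")
print("plate c",ray(c,[[149.5,28.5],[487,28.5]],12))
print("post",ray(c,[318,296],52)," knob",ray(c,[317.5,156],66),"bar",ray(c,[[233,117.5],[402,117.5]],60))
pose=(588,-60,.097)
overlay(c,pose,(225,90,415,310),2.7,"o1",closed())
E
```

```text
plate c [[ 694.37172185   98.5463516    12.        ]
 [ 723.66510786 -195.47090765   12.        ]]
post [[475.27852418 -71.3386734   52.        ]]  knob [[602.01117213 -58.56617317  66.        ]] bar [[ 625.09262103   11.303635     60.        ]
 [ 638.4067441  -122.55461344   60.        ]]
```

View pics/o1.png

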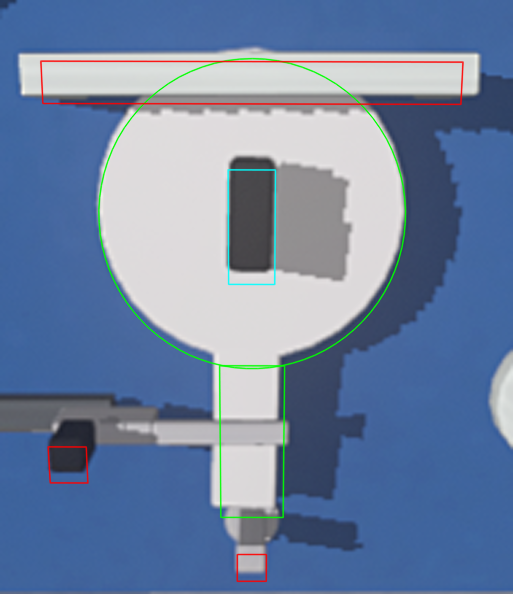

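Run:
```python
from ov import *
c=load("w1")
overlay(c,(591,-59.7,.099),(225,90,415,310),2.7,"o2",[i for i in closed()[3:]]+[(rect(-78,-70,-15,15,42),(0,0,255))])
overlay(c,(592,-60,.124),(225,90,415,310),2.7,"o2b",closed()[:3])
a=cv2.imread("pics/o2.png");b=cv2.imread("pics/o2b.png");cv2.imwrite("pics/o2.png",cv2.resize(np.hstack([a,b]),(800,463)))
```

```text
(no output)
```

View pics/o2.png

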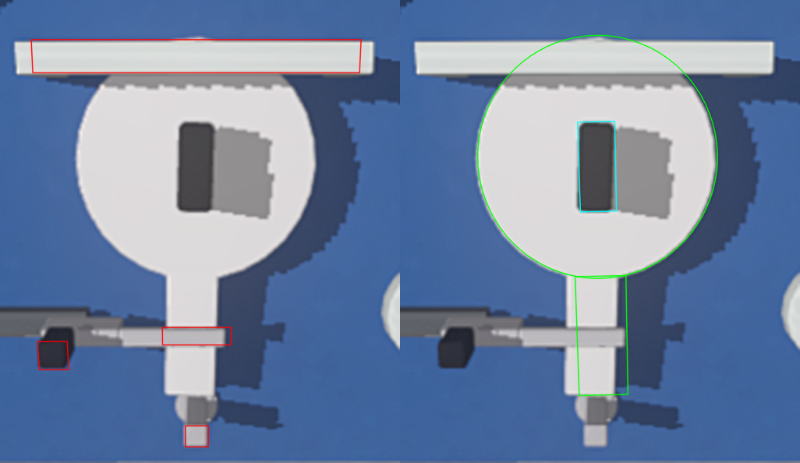

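Run:
```python
from ov import *
c=load("w1")
overlay(c,(592,-60,.078),(225,90,415,310),2.7,"o3",closed()[:3])
overlay(c,(591,-59.3,.099),(160,220,350,310),4,"o4",[(rect(-80,-68,50,62,69),(0,0,255)),(rect(-78,-70,-15,15,42),(0,0,255)),closed()[4]])
```

```text
(no output)
```

View pics/o3.png

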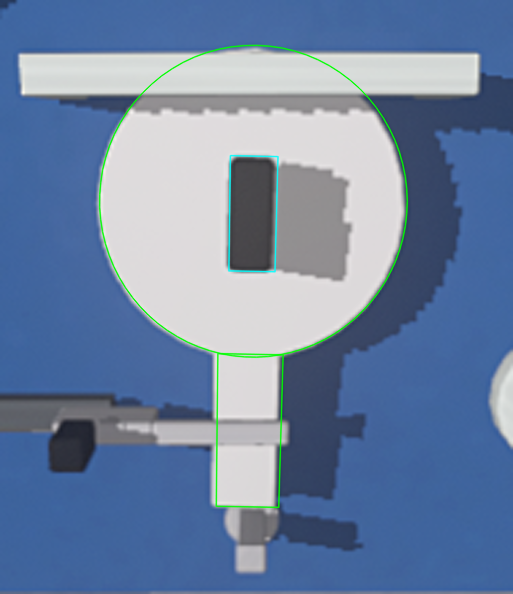

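View pics/o4.png

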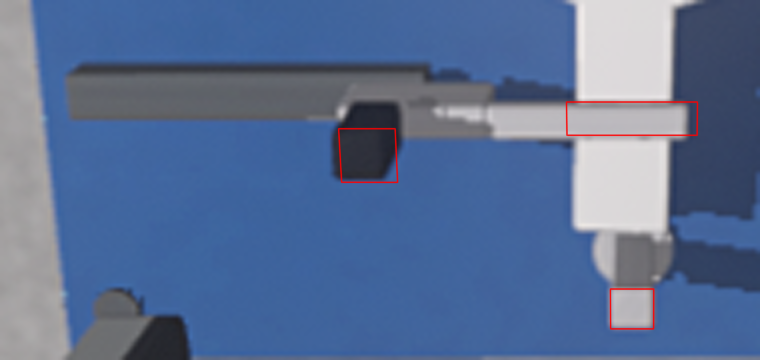

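```bash
python3 -m jog '[[[0.04,-0.0075,0.008,0,0,0],[0.04,-0.0075,0.008,0,0,0],[0.04,-0.0075,0.008,0,0,0],[0.03,-0.0075,0.008,0,0,0],[0.015,0,0,0,0,0],[0.014,0,0,0,0,0],[0,0,0,0,0,0]]]' 255 30
python3 - <<'E'
from h import *
print(ctrl.sense()["force"]); cap("wrist","w2"); cap("scene","s2")
a=cv2.imread("pics/s2.png")[220:365,235:425]; b=cv2.imread("pics/w2.png"); cv2.imwrite("pics/v2.png",np.hstack([cv2.resize(a,(400,305)),cv2.resize(b,(400,305))]))
E
```

```text
time_s: 3.1
eef_pos: [515.3, -39.1, 60.0]
ee_rot: [-0.034, -0.706, -0.034, 0.706]
force: [0.5, -1.0, 0.3]
grip_width: 0.001
[ 0.49014654 -0.99744758  0.25746621]
```

View pics/v2.png

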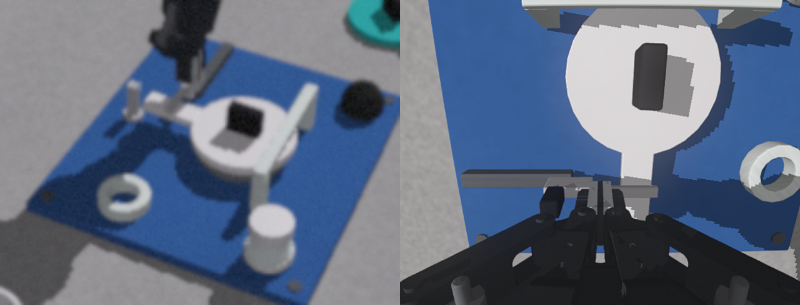

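```bash
python3 -m jog '[[[0,-0.007,0,0,0,0],[0,-0.007,0,0,0,0],[0,-0.007,0,0,0,0],[0,-0.007,0,0,0,0],[0,-0.007,0,0,0,0],[0,-0.007,0,0,0,0],[0,-0.002,0,0,0,0],[0,0,0,0,0,0]]]'
python3 - <<'E'
from h import *
cap("wrist","w3"); a=cv2.imread("pics/w3.png")[200:400,60:560]; cv2.imwrite("pics/v3.png",cv2.resize(a,(750,300)))
E
```

```text
time_s: 4.2
eef_pos: [510.6, 5.3, 60.1]
ee_rot: [-0.034, -0.706, -0.034, 0.707]
force: [-0.9, -0.6, 0.4]
grip_width: 0.001
```

View pics/v3.png

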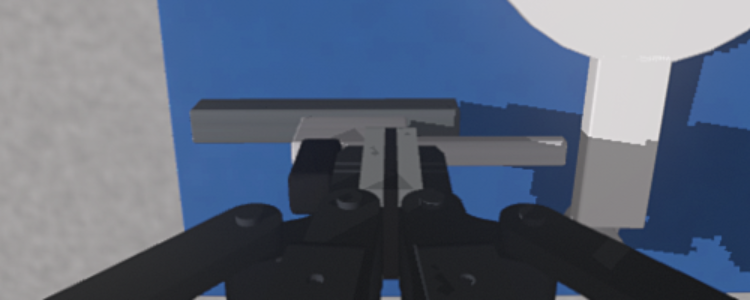

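Run:
```python
from h import *
from ov import *
c=load("w3"); P=np.array([591,-59.5,0])
def inv(X,a=.099):
    d=(X-P)[:,:2]; return np.c_[d@[np.cos(a),np.sin(a)],d@[-np.sin(a),np.cos(a)]]
print(inv(ray(c,[436.7,300],42)), inv(ray(load("w1"),[332,249],42)), inv(ray(c,[[60+590/1.5,200+180/1.5],[60+655/1.5,200+180/1.5]],38)))
```

```text
[[-74.6493757   21.35158446]] [[-73.93277359 -13.22800013]] [[-86.57303005  11.42366988]
 [-86.75305713  -8.82265047]]
```

```bash
python3 -m jog '[[[0,-0.006,0,0,0,0],[0,-0.002,0,0,0,0],[0,0,0,0,0,0],[0,0.006,0,0,0,0],[-0.03,0.006,0.01,0,0,0],[-0.03,0.03,0,0,0,0],[0,0.03,0,-0.021,0,0],[0,0,0,0,0,0],[0,0,0,0,0,0]]]' 
python3 -m jog '[[[0,0,0,0,0,0],[0,0,0,0,0,0],[0,0,0,0,0,0]]]' 110
python3 - <<'E'
from h import *
cap("wrist","w4")
E
```

```text
time_s: 5.38
eef_pos: [506.8, -59.3, 120.0]
ee_rot: [-0.041, -0.706, -0.042, 0.706]
force: [0.2, 0.1, 0.1]
grip_width: 0.001
time_s: 5.75
eef_pos: [507.1, -59.3, 120.3]
ee_rot: [-0.042, -0.706, -0.042, 0.706]
force: [0.3, 0.5, 0.2]
grip_width: 0.566
```

View pics/w4.png

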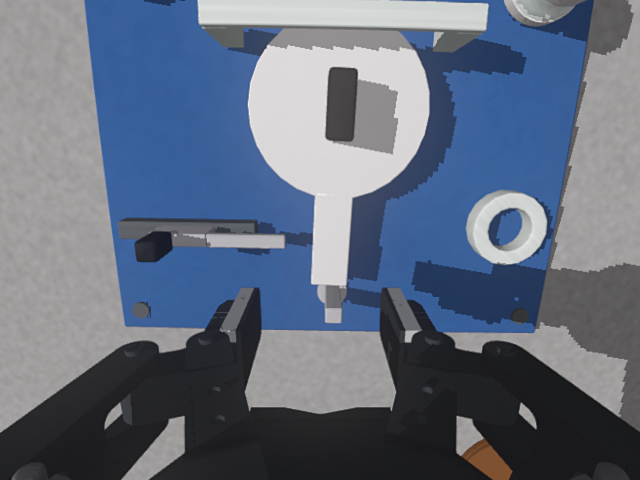

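Run:
```python
from ov import *
c=load("w4")
overlay(c,(591.7,-59.5,.08),(110,0,510,330),1.8,"o5",closed()[:3])
overlay(c,(591,-59.3,.099),(110,0,510,330),1.8,"o6",closed()[3:5])
overlay
a=cv2.imread("pics/o5.png");b=cv2.imread("pics/o6.png");cv2.imwrite("pics/o5.png",np.hstack([a[:,150:550],b[:,150:550]]))
R=q2R(ctrl.sense()["ee_rot"]);print(R.round(4))
```

```text
[[-1.000e-04  1.179e-01 -9.930e-01]
 [ 1.000e-04 -9.930e-01 -1.179e-01]
 [-1.000e+00 -1.000e-04  1.000e-04]]
```

View pics/o5.png

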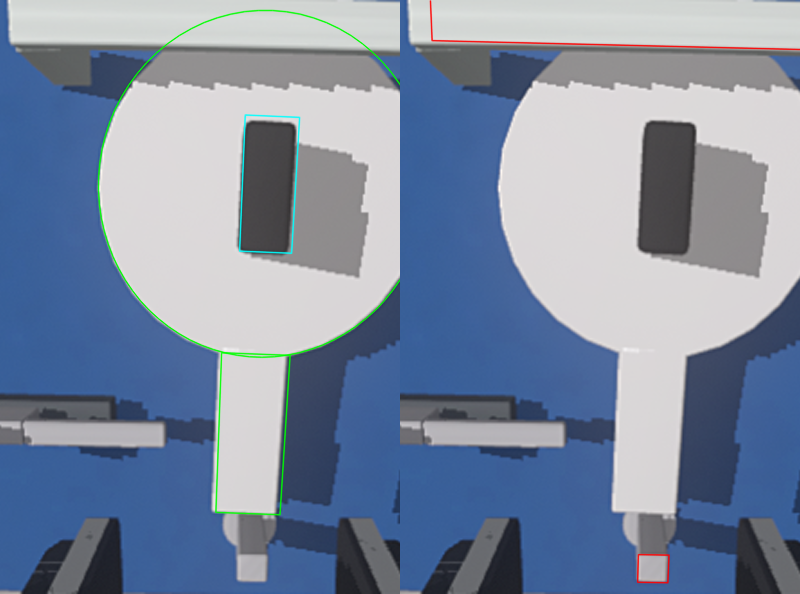

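```bash
python3 -m jog '[[[0,0,0,0.037,0,0],[0.02,0.0062,0.0088,0,0,0],[0.03,0,0,0,0,0],[0.02,0,0,0,0,0],[0,0,0,0,0,0]]]'
python3 - <<'E'
from h import *
cap("wrist","w5"); a=cv2.imread("pics/w5.png"); cv2.imwrite("pics/v5.png",a)
E
```

```text
time_s: 6.42
eef_pos: [498.1, -66.3, 49.3]
ee_rot: [-0.028, -0.706, -0.029, 0.707]
force: [-0.8, 0.5, -0.1]
grip_width: 0.57
```

View pics/v5.png

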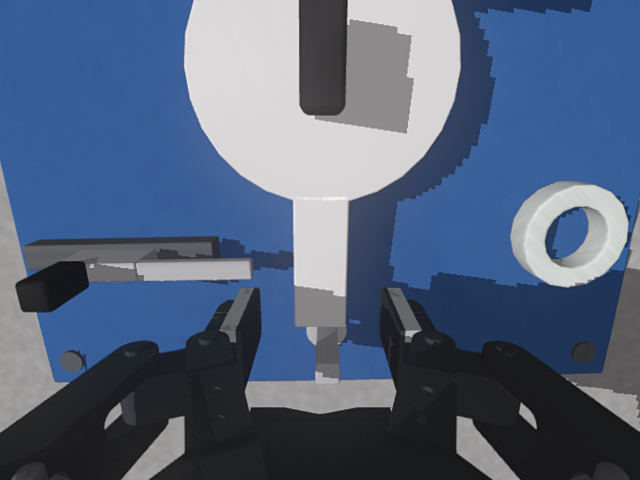

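```bash
python3 -m jog '[[[0.01,0,0,0,0,0],[0.009,0,0,0,0,0],[0,0,0,0,0,0]]]'; python3 -m jog '[[[0,0,0,0,0,0],[0,0,0,0,0,0],[0,0,0,0,0,0],[0,0,0,0,0,0],[0,0,0,0,0,0]]]' 215 25
python3 - <<'E'
from h import *
cap("wrist","w6"); cap("scene","s6")
a=cv2.imread("pics/s6.png")[220:365,235:425]; b=cv2.imread("pics/w6.png"); cv2.imwrite("pics/v6.png",np.hstack([cv2.resize(a,(400,305)),cv2.resize(b,(400,305))]))
E
```

```text
time_s: 6.85
eef_pos: [498.5, -66.4, 30.7]
ee_rot: [-0.028, -0.706, -0.029, 0.707]
force: [-0.4, 0.6, -0.1]
grip_width: 0.567
time_s: 7.48
eef_pos: [499.0, -66.6, 31.4]
ee_rot: [0.029, 0.707, 0.028, -0.706]
force: [0.5, -0.5, 1.5]
grip_width: 0.25
```

View pics/v6.png

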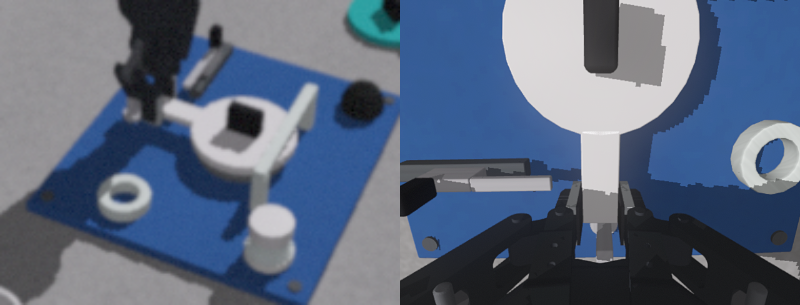

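```bash
python3 -m jog '[[[-0.0027,0,0,0,-0.02,0],[-0.0027,0,0.0001,0,-0.02,0],[-0.0027,0,0.0001,0,-0.02,0],[-0.0027,0,0.0001,0,-0.02,0],[-0.0027,0,0.0001,0,-0.02,0],[-0.0027,0,0.0001,0,-0.02,0],[-0.0027,0,0.0001,0,-0.02,0],[0,0,0,0,0,0],[0,0,0,0,0,0]]]'
python3 - <<'E'
from h import *
s=ctrl.sense();print(s["eef_pos"],q2R(s["ee_rot"]).round(3),s["force"])
cap("wrist","w7"); cap("scene","s7")
a=cv2.imread("pics/s7.png")[220:365,235:425]; b=cv2.imread("pics/w7.png"); cv2.imwrite("pics/v7.png",np.hstack([cv2.resize(a,(400,305)),cv2.resize(b,(400,305))]))
E
```

```text
time_s: 8.7
eef_pos: [499.3, -66.5, 50.1]
ee_rot: [-0.03, -0.655, -0.027, 0.754]
force: [0.9, -0.4, 0.5]
grip_width: 0.248
[499.29304716 -66.46960244  50.10586651] [[-0.139  0.081 -0.987]
 [-0.011 -0.997 -0.08 ]
 [-0.99  -0.     0.14 ]] [ 0.86140456 -0.35552975  0.50730572]
```

View pics/v7.png

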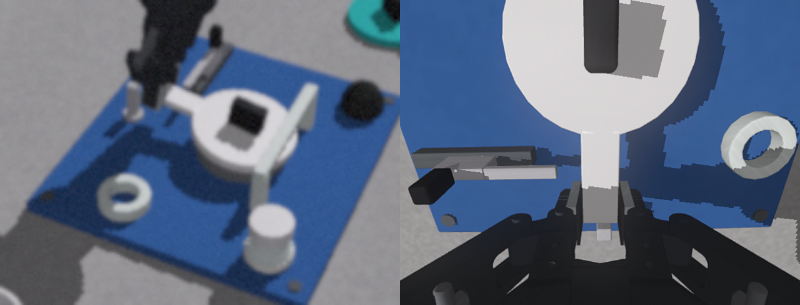

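```bash
python3 -m jog '[[[-0.0022,0,0.0001,0,0,0],[-0.0022,0,0.0001,0,0,0],[-0.0022,0,0.0002,0,0,0],[-0.0022,0,0.0002,0,0,0],[0,0,0,0,0,0],[0,0,0,0,0,0]]]'
python3 - <<'E'
from h import *
s=ctrl.sense();print(s["eef_pos"],s["force"])
cap("wrist","w8"); cap("scene","s8")
a=cv2.imread("pics/s8.png")[220:365,235:425]; b=cv2.imread("pics/w8.png"); cv2.imwrite("pics/v8.png",np.hstack([cv2.resize(a,(400,305)),cv2.resize(b,(400,305))]))
E
```

```text
time_s: 9.55
eef_pos: [499.9, -66.4, 58.9]
ee_rot: [-0.03, -0.655, -0.027, 0.754]
force: [0.5, 0.1, -0.2]
grip_width: 0.249
[499.92367802 -66.44832235  58.94614924] [ 0.46479401  0.07421164 -0.19278869]
```

View pics/v8.png

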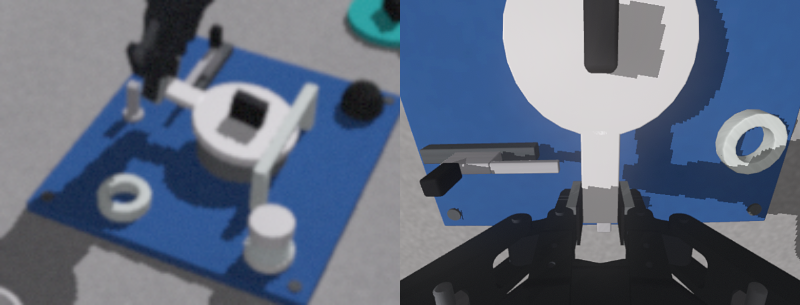

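```bash
python3 -m jog '[[[0.0004,0.0004,0.0031,-0.0022,0,0.0003],[0.0004,0.0004,0.0031,-0.0022,0,0.0003],[0.0004,0.0004,0.0031,-0.0022,0,0.0003],[0.0004,0.0004,0.0031,-0.0022,0,0.0003],[0.0004,0.0003,0.0031,-0.0022,0,0.0003],[0.0005,0.0003,0.0031,-0.0022,0,0.0003],[0.0005,0.0002,0.0031,-0.0022,0,0.0003],[0.0005,0.0002,0.0031,-0.0022,0,0.0003],[0,0,0,0,0,0],[0,0,0,0,0,0]]]'
python3 - <<'E'
from h import *
s=ctrl.sense();print(s["eef_pos"],s["force"],q2R(s["ee_rot"]).round(3))
cap("wrist","w9"); cap("scene","s9")
a=cv2.imread("pics/s9.png")[220:365,235:425]; b=cv2.imread("pics/w9.png"); cv2.imwrite("pics/v9.png",np.hstack([cv2.resize(a,(400,305)),cv2.resize(b,(400,305))]))
E
```

```text
time_s: 10.9
eef_pos: [475.4, -71.3, 59.0]
ee_rot: [-0.037, -0.655, -0.032, 0.754]
force: [0.5, -0.4, -0.7]
grip_width: 0.249
[475.3590316  -71.28581097  59.03139744] [ 0.50756003 -0.37055217 -0.72372157] [[-0.139  0.098 -0.985]
 [-0.014 -0.995 -0.097]
 [-0.99  -0.     0.139]]
```

View pics/v9.png

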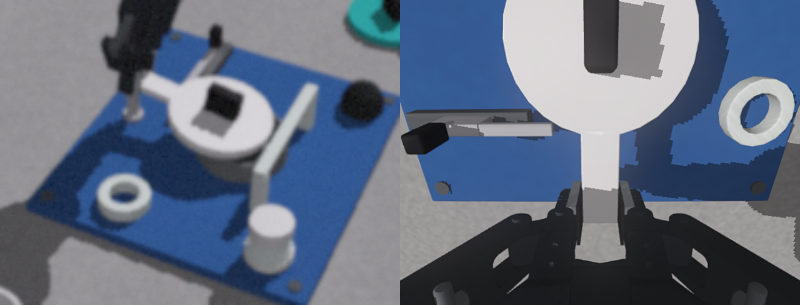

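```bash
python3 -m jog '[[[0.001,0,-0.00014,0,0,0],[0.001,0,-0.00014,0,0,0],[0.001,0,-0.00014,0,0,0],[0.001,0,-0.00014,0,0,0],[0.001,0,-0.00014,0,0,0],[0,0,0,0,0,0]]]'; python3 -m jog '[[[0.0005,0,-0.00007,0,0,0],[0.0005,0,-0.00007,0,0,0],[0,0,0,0,0,0]]]'
```

```text
time_s: 11.75
eef_pos: [475.2, -71.3, 54.0]
ee_rot: [-0.037, -0.655, -0.032, 0.754]
force: [-0.9, -0.6, 1.8]
grip_width: 0.249
time_s: 12.12
eef_pos: [475.3, -71.3, 53.6]
ee_rot: [-0.037, -0.655, -0.032, 0.754]
force: [-3.4, 0.1, 10.1]
grip_width: 0.248
```

```bash
python3 -m jog '[[[-0.0006,0,0.0001,0,0,0],[0,0,0,0,0,0]]]';  python3 -m jog '[[[0,0,0,0,0,0],[0,0,0,0,0,0],[0,0,0,0,0,0],[0,0,0,0,0,0]]]' 120
python3 - <<'E'
from h import *
cap("wrist","w10"); cap("scene","s10")
a=cv2.imread("pics/s10.png")[220:365,235:425]; b=cv2.imread("pics/w10.png"); cv2.imwrite("pics/v10.png",np.hstack([cv2.resize(a,(400,305)),cv2.resize(b,(400,305))]))
E
```

```text
time_s: 12.38
eef_pos: [475.3, -71.3, 53.7]
ee_rot: [-0.037, -0.655, -0.032, 0.754]
force: [-1.4, 0.8, 5.4]
grip_width: 0.246
time_s: 12.88
eef_pos: [475.2, -71.3, 53.5]
ee_rot: [-0.037, -0.655, -0.032, 0.754]
force: [-0.2, -0.1, -0.2]
grip_width: 0.529
```

View pics/v10.png

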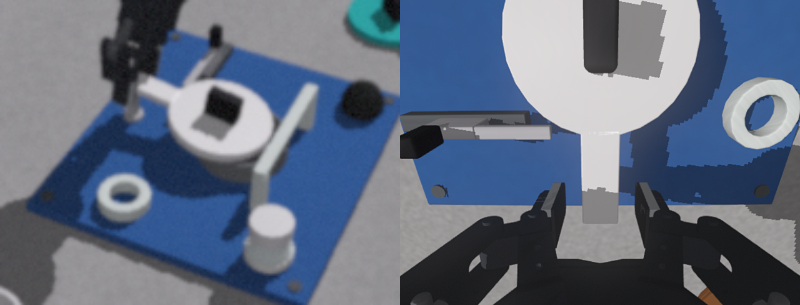

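```bash
python3 -m jog '[[[-0.01,0,0,0,0,0],[-0.03,0,0,0,0,0],[-0.04,0,0,0,0,0],[0,0,-0.03,0,0,0],[0,0,-0.03,0,0,0],[0,0,-0.0325,0,0,0],[0,0,0,0,0,0],[0,0,0,0,0,0]]]'
python3 - <<'E'
from h import *
s=ctrl.sense();print(q2R(s["ee_rot"]).round(3))
cap("wrist","w11"); cap("scene","s11"); cap("top","t11")
a=cv2.imread("pics/s11.png")[220:365,235:425]; b=cv2.imread("pics/w11.png"); cv2.imwrite("pics/v11.png",np.hstack([cv2.resize(a,(400,305)),cv2.resize(b,(400,305))]))
E
```

```text
time_s: 13.98
eef_pos: [577.0, -61.1, 120.2]
ee_rot: [-0.037, -0.655, -0.032, 0.754]
force: [0.5, 0.1, -0.2]
grip_width: 0.528
[[-0.139  0.098 -0.985]
 [-0.014 -0.995 -0.098]
 [-0.99  -0.     0.14 ]]
```

View pics/v11.png

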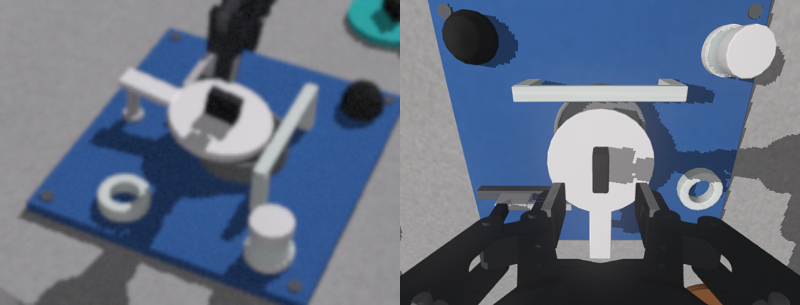

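View pics/w11.png

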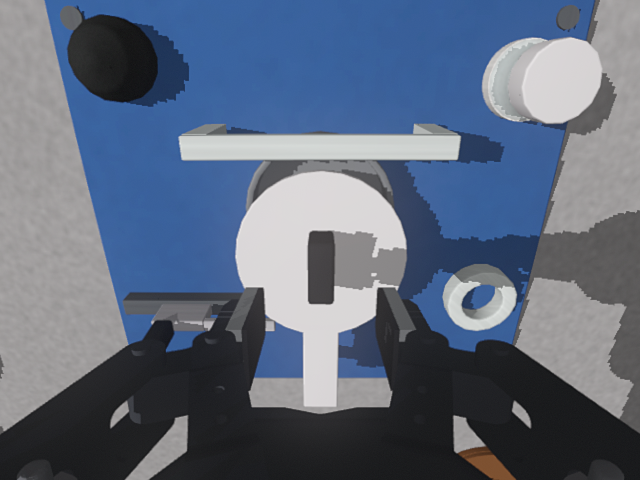

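```bash
cat >> ov.py <<'E'
def lidpts(x,y,z,th,yaw=0):
    R=Ro.from_euler("ZY",[yaw,th]).as_matrix()
    g=(0,255,0);c=[circ(50,4),rect(-104,-49,-11,11,4),rect(-17,17,-7,7,32)]
    return [(P@R.T+[x,y,z],col) for P,col in zip(c,[g,g,(255,255,0)])]
E
python3 - <<'E'
from ov import *
c=load("w11")
overlay(c,(591,-59.3,.099),(160,110,480,420),1.9,"o7",lidpts(-23.7,0,42.8,.14)+closed()[3:5])
E
```

```text
(no output)
```

View pics/o7.png

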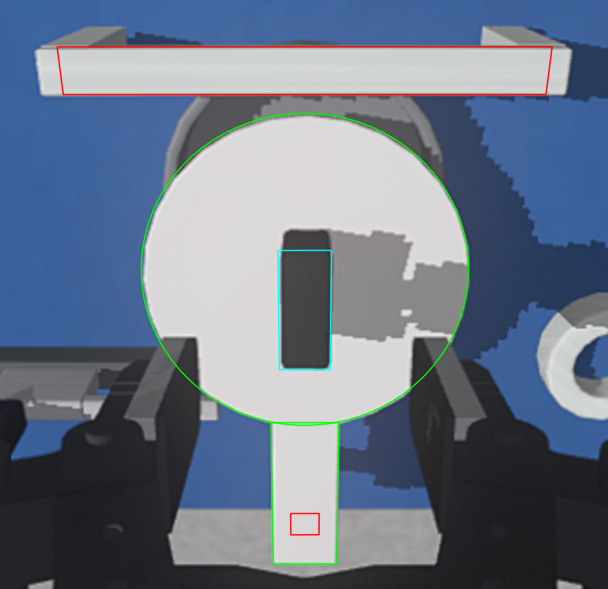

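```bash
python3 -m jog '[[[0.02,-0.0004,-0.0014,0,0,0],[0.02,0,0,0,0,0],[0.012,0,0,0,0,0],[0.009,0,0,0,0,0],[0,0,0,0,0,0],[0,0,0,0,0,0]]]'; python3 -m jog '[[[0,0,0,0,0,0],[0,0,0,0,0,0],[0,0,0,0,0,0],[0,0,0,0,0,0],[0,0,0,0,0,0]]]' 235 25
python3 - <<'E'
from h import *
cap("wrist","w12"); cap("scene","s12")
a=cv2.imread("pics/s12.png")[220:365,235:425]; b=cv2.imread("pics/w12.png"); cv2.imwrite("pics/v12.png",np.hstack([cv2.resize(a,(400,305)),cv2.resize(b,(400,305))]))
E
```

```text
time_s: 14.88
eef_pos: [570.7, -61.6, 59.8]
ee_rot: [-0.037, -0.656, -0.032, 0.754]
force: [1.0, 0.2, 0.0]
grip_width: 0.529
time_s: 15.5
eef_pos: [570.5, -61.5, 59.5]
ee_rot: [-0.037, -0.655, -0.032, 0.754]
force: [0.3, 0.0, 2.4]
grip_width: 0.16
```

View pics/v12.png

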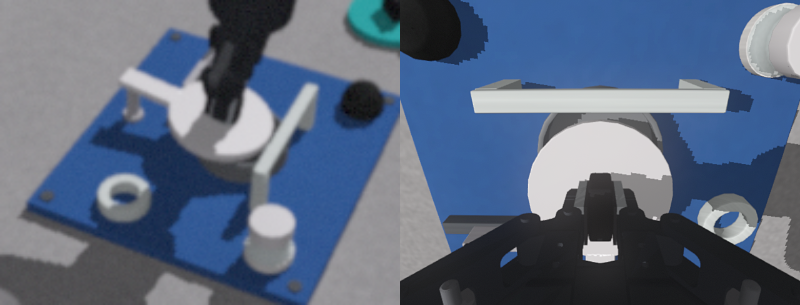

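```bash
python3 -m jog '[[[-0.0018,0,0.0002,0,0,0],[-0.0018,0,0.0002,0,0,0],[-0.0018,0,0.0003,0,0,0],[-0.0018,0,0.0003,0,0,0],[0,0,0,0,0,0]]]'; python3 -m jog '[[[-0.0004,0,-0.0029,0,0,0],[-0.0004,0,-0.0029,0,0,0],[-0.0004,0,-0.0029,0,0,0],[-0.0004,0,-0.0029,0,0,0],[-0.0004,0,-0.003,0,0,0],[-0.0004,0,-0.003,0,0,0],[-0.0005,0,-0.003,0,0,0],[-0.0005,0,-0.003,0,0,0],[0,0,0,0,0,0],[0,0,0,0,0,0]]]'
python3 - <<'E'
from ov import *
s=ctrl.sense();print(s["eef_pos"],q2R(s["ee_rot"]).round(3))
c=cap("wrist","w13"); d=cap("scene","s13")
overlay(c,(591,-59.3,.099),(200,100,440,340),2,"o8",lidpts(0,0,50,.14)+closed()[3:5])
a=cv2.imread("pics/s13.png")[220:365,235:425]; b=cv2.imread("pics/o8.png"); cv2.imwrite("pics/v13.png",np.hstack([cv2.resize(a,(400,305)),cv2.resize(b,(400,400))[:305]]))
E
```

```text
time_s: 16.23
eef_pos: [570.4, -61.5, 66.6]
ee_rot: [-0.037, -0.655, -0.032, 0.754]
force: [0.1, -1.4, -0.3]
grip_width: 0.155
time_s: 17.48
eef_pos: [594.0, -59.1, 66.5]
ee_rot: [-0.037, -0.655, -0.032, 0.754]
force: [-0.5, -0.4, -0.7]
grip_width: 0.157
[594.04151287 -59.11482313  66.54589229] [[-0.139  0.098 -0.985]
 [-0.014 -0.995 -0.097]
 [-0.99  -0.     0.14 ]]
```

View pics/v13.png

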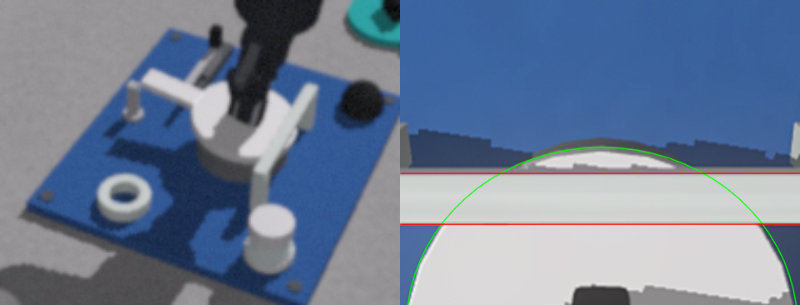

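```bash
python3 -m jog '[[[0.001,0,0.0002,0,0.02,0],[0.001,0,0.0002,0,0.02,0],[0.001,0,0.00025,0,0.02,0],[0.001,0,0.00025,0,0.02,0],[0.001,0,0.0003,0,0.02,0],[0.001,0,0.0003,0,0.02,0],[0.001,0,0.0003,0,0.02,0],[0,0,0,0,0,0],[0,0,0,0,0,0]]]'
python3 - <<'E'
from ov import *
s=ctrl.sense();print(s["eef_pos"],q2R(s["ee_rot"]).round(4))
c=cap("wrist","w14"); d=cap("scene","s14"); t=cap("top","t14")
overlay(c,(591,-59.3,.099),(200,100,440,340),2,"o8",lidpts(0,0,43,0)+closed()[3:5])
overlay(d,(591,-59.3,.099),(255,225,405,345),5,"o9",lidpts(0,0,43,0)+closed()[3:5])
E
```

```text
time_s: 18.7
eef_pos: [591.9, -59.4, 59.8]
ee_rot: [0.035, 0.706, 0.035, -0.706]
force: [-0.5, -0.4, -1.1]
grip_width: 0.155
[591.85378421 -59.36634088  59.80658412] [[ 0.      0.0984 -0.9951]
 [ 0.     -0.9951 -0.0984]
 [-1.     -0.     -0.    ]]
```

View pics/o9.png

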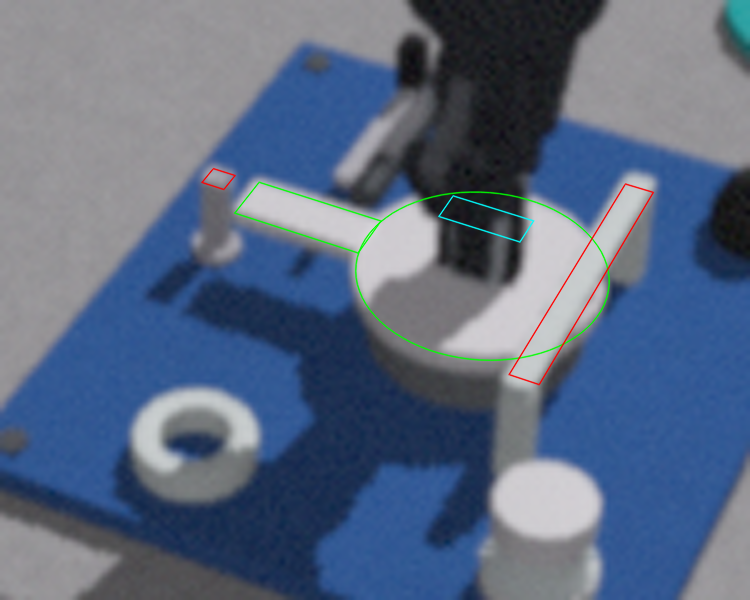

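View pics/o8.png

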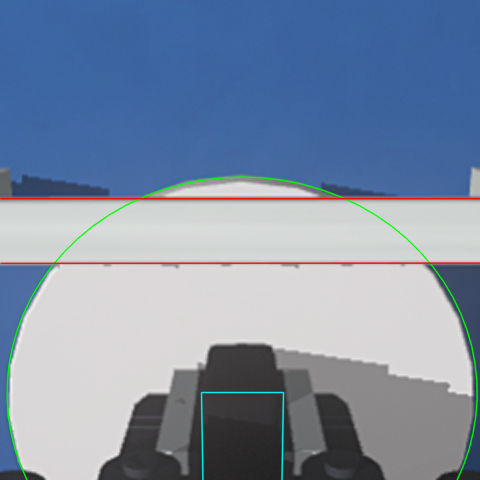

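```bash
python3 -m jog '[[[0.0012,0,-0.0004,0,0,0],[0.0012,0,0,0,0,0],[0.0012,0,0,0,0,0],[0.0012,0,0,0,0,0],[0.0012,0,0,0,0,0],[0,0,0,0,0,0]]]'; python3 -m jog '[[[0.001,0,0,0,0,0],[0.001,0,0,0,0,0],[0,0,0,0,0,0]]]'
```

```text
time_s: 19.6
eef_pos: [592.1, -59.3, 53.6]
ee_rot: [-0.035, -0.706, -0.035, 0.706]
force: [0.6, -0.2, -1.0]
grip_width: 0.156
time_s: 19.98
eef_pos: [592.1, -59.3, 51.6]
ee_rot: [-0.035, -0.706, -0.035, 0.706]
force: [0.2, -0.2, -0.7]
grip_width: 0.157
```

```bash
python3 -m jog '[[[0.0004,0,0,0,0,0],[0.0003,0,0,0,0,0],[0,0,0,0,0,0]]]'; python3 -m jog '[[[0.0004,0,0,0,0,0],[0,0,0,0,0,0]]]'
```

```text
time_s: 20.35
eef_pos: [592.2, -59.3, 51.0]
ee_rot: [-0.035, -0.706, -0.035, 0.706]
force: [-0.0, -0.1, -0.7]
grip_width: 0.155
time_s: 20.6
eef_pos: [592.1, -59.3, 50.6]
ee_rot: [-0.035, -0.706, -0.035, 0.706]
force: [-0.2, -0.0, -1.0]
grip_width: 0.154
```

```bash
python3 -m jog '[[[0.0004,0,0,0,0,0],[0,0,0,0,0,0]]]'; python3 -m jog '[[[0.0004,0,0,0,0,0],[0,0,0,0,0,0]]]'
```

```text
time_s: 20.85
eef_pos: [592.2, -59.3, 50.4]
ee_rot: [0.035, 0.706, 0.035, -0.706]
force: [-0.2, 0.1, 2.0]
grip_width: 0.155
time_s: 21.1
eef_pos: [592.3, -59.3, 50.4]
ee_rot: [0.035, 0.706, 0.035, -0.706]
force: [-1.5, 1.2, 5.7]
grip_width: 0.155
```

```bash
python3 -m jog '[[[-0.0003,0,0,0,0,0],[0,0,0,0,0,0]]]'; python3 -m jog '[[[0,0,0,0,0,0],[0,0,0,0,0,0],[0,0,0,0,0,0],[0,0,0,0,0,0]]]' 130; python3 -m jog '[[[-0.01,0,0,0,0,0],[-0.03,0,0,0,0,0],[-0.05,0,0,0,0,0],[-0.05,0,0.02,0,0,0],[-0.05,0,0.02,0,0,0],[0,0,0,0,0,0],[0,0,0,0,0,0]]]'
python3 - <<'E'
from ov import *
c=cap("wrist","w15"); d=cap("scene","s15"); t=cap("top","t15")
overlay(c,(591,-59.3,.099),(200,60,440,320),2.3,"o10",lidpts(0,0,34,0)+closed()[3:5])
overlay(d,(591,-59.3,.099),(255,225,405,345),5,"o11",closed()[3:5])
E
```

```text
time_s: 21.35
eef_pos: [592.2, -59.3, 50.4]
ee_rot: [0.035, 0.706, 0.035, -0.706]
force: [-2.1, 0.4, 5.5]
grip_width: 0.16
time_s: 21.85
eef_pos: [592.1, -59.3, 50.0]
ee_rot: [-0.035, -0.706, -0.035, 0.706]
force: [-1.0, 0.3, -0.1]
grip_width: 0.489
time_s: 22.72
eef_pos: [552.2, -63.2, 240.0]
ee_rot: [-0.035, -0.706, -0.035, 0.706]
force: [0.0, -0.0, -0.7]
grip_width: 0.49
```

View pics/o10.png

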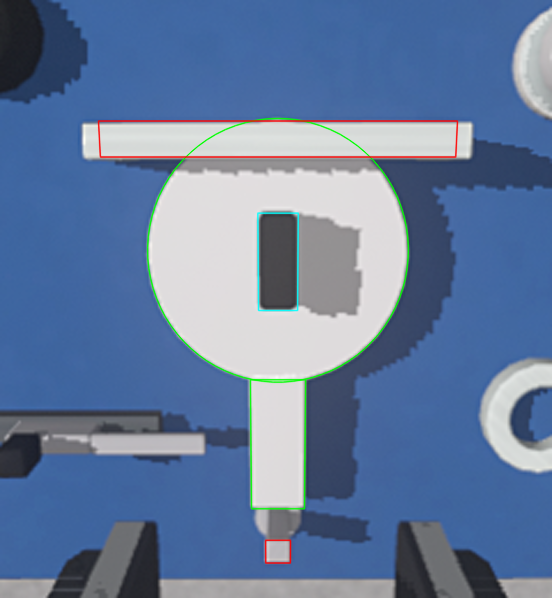

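View pics/o11.png

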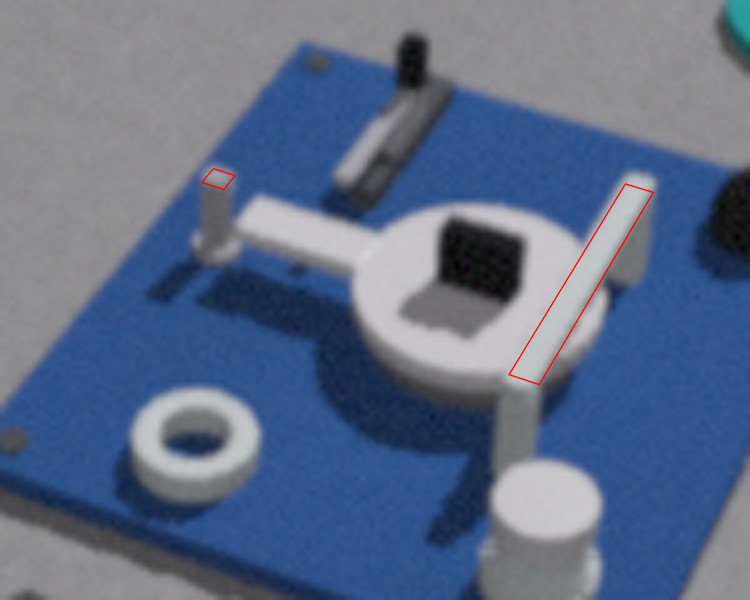

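```bash
python3 -c "
from rig import workorder
print(workorder.finish_job())"
```

```text
the job is handed in; nothing more can be done
None
```

The dish was aired and is covered again, and I handed the job in at about 23 s of robot time.

**What I did:**
- I pushed the catch open by about 42 mm.
- I pinched the lug and tilted the lid to 0.14 rad with its far edge still on the rim. Then I lifted the far edge about 9 mm and drew the lid back about 24 mm.
- I set the lug on the post and let go. The lid stood ajar on its own for about 3 s.
- I gripped the knob, carried the lid back low, levelled it and lowered it until it touched the rim with about 5 N.

**Last checks:**
- **Lid:** in the wrist picture it matches the model of the closed lid to within about 1 mm, centred with the lug pointing at the post. It looks flat in the scene picture. It touched down within 0.2 mm of the height expected for fully home.
- **Bystanders:** the ring, jar and printing pad look unmoved. I did not check the bottle and cup at the end, but the arm did not go near them.
- **Gripper:** it stands open and well clear of everything.
- **Forces:** the highest reading was about 10 N, when the lug was set on the post.
- **Disagreement:** one overlay, taken while the lid was in the air, was off by about 1–2 mm. That is within the camera calibration, and the final pictures did not show it.
- **Catch:** I left it open, since the task did not ask to lock it again.

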